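Release a bone rasp from its holder and present it to the inspection camera

TASK

Turn the holder's keeper knob clockwise until it clicks past its detent and the keeper swings off the rasp's collar, then draw the steel bone rasp up out of the holder and present it in the air to the inspection camera: centred on the lens axis, 150 mm in front of the lens, tip downwards, a broad face of the blade square to the lens, so that the rasp leans 30 degrees as the tilted camera does. Finish while still holding it there steadily in the gripper; do not touch the camera or its stand, leave the keeper released and leave the other instruments where they are.

Things in the scene. Friction and masses are not known exactly. Their poses are not given: they have to be found in the camera images.
- keeper (a joint): Angle (rad) of the keeper knob on the holder: 0 = locked, its steel tongue lies over the rasp's collar and stops it rising; grows as it is turned clockwise seen from above; 1.2 = released, stop at 1.3. A spring detent resists with up to 0.15 N m until half-way (0.6), then snaps the knob on to 1.2.
- keeper_grip (a point): Point on the knob's vertical axis at gripping height: black bar 44 mm long (this x) and 14 mm thick (y), from 26 mm below to 12 mm above this point, on a steel hub 40 mm across, 20 mm tall. The frame turns with the knob: x also points along its tongue, which reaches 76 mm from the axis just below the hub's top; z is up.
- holder: Fixed aluminium block 220 x 90 x 80 mm tall; origin at the centre of its underside, z up. Its x axis runs from the knob (axis at x = -50 mm) to the upright through-well that holds the rasp (axis at x = +45 mm); in its top face the well measures 22 mm along x by 38 mm along y. It carries the knob.
- rasp_mid (a point): Middle of the loose steel bone rasp, 130 mm long, 0.15 to 0.31 kg, upright in the well. z: from tip to top; y: across the blade's width; x: normal of its broad faces; same both ways round. From the tip: tapered blade 75 mm (root 16 in x, 30 in y), collar 40 x 44 x 10 mm that rests on the holder, grip stub 18 (x) x 24 (y) x 45 mm, its centre 42.5 mm above this point.
- rasp: The same rasp with its origin at the tip, same axes.
- lens (a point): Front centre of the inspection camera (white box, black lens tube, grey ring), about 0.27 m up. It looks along this -x: towards the robot's side and 30 degrees down; y is level; z, the camera's up, leans 30 degrees towards the robot's side. Rasp wanted here: middle at x = -150 mm, y = z = 0, its z along this z, its x along this x (either way round).
- camstand: Fixed stand of the camera: white foot plate 120 x 100 x 12 mm with a steel post 310 mm tall behind the lens; origin at the centre of the foot's underside, z up, x horizontally away from the side the camera looks to. The camera head on top belongs to it.
- gallipot_rim (a point): Centre of the mouth of a small open steel bowl, 76 mm across and 40 mm tall, standing on the table; bystander.
- trial_head: White rounded trial ball, 36 mm across and 31 mm tall, on its flat base; origin at the centre of its underside; bystander.
- mallet_grip (a point): Grip point on the handle of a mallet, 220 mm long, with a black handle, lying on the table; bystander.
Mind the look-alikes: they are no part of the job. Of the things that look like the holder, the larger one is meant.

How it is judged:
By the outcome, as a careful person would: the job done as asked, in the order asked, and still so for the second after the job is handed in, while the arm keeps its last pose, push and grip.
It also fails if it takes over 67 s, if anything falls off the work surface, if the arm or the gripper's body presses on something with over 40 N, if the wrist force passes 120 N, or if a joint passes its speed limit or range.

ROBOT

A 7-joint arm with a two-finger parallel gripper is mounted at the origin on the work surface. World frame = base frame: x ahead of the robot, y to its left, z up, the work surface at z = 0. Lengths are in m, angles in degrees, forces in N, time in s.
With the tool pointing down it reaches from about 0.425 to 0.875 m from the base axis. Payload 4.7 kg.
Tool frame: the origin (TCP) lies at the very end of the fingers, on their centre line; the grasp point (between the pads) lies env.grip_point_offset behind it (env.grip_point_offset is the distance from the TCP to the grasp point, in m); z points along the fingers, y is the direction in which the jaws open and shut (so a half turn about z gives the same grasp; the last joint's range is limited). The gripper opens to 87 mm and grips with 3 to 60 N. Pads are 19 mm wide; open, the fingers measure 117 mm over their backs; the gripper's body (75 mm by 190 mm) begins 51 mm behind the grasp point.
Start: joints at [75.407, 18.392, -4.016, 83.108, 1.295, 78.541, -3.26], TCP at [0.173, -0.627, 0.223] pointing down, gripper open.
Joint ranges: [-163.93, 163.93], [-17.29, 119.83], [-79.2, 71.16], [3.27, 140.29], [-89.18, 269.18], [5.43, 117.66], [-154.24, 154.24]. Speed limits (degrees/s): [147.25, 147.25, 180, 180, 180, 180, 180].

INTERFACE

Orientations are given as [roll, pitch, yaw] about the fixed x, y, z axes, in that order (R = Rz(yaw) Ry(pitch) Rx(roll)).
In Python, from cell import env gives the robot as it stands.
- The arm moves only by the tool send_rows, never from a script. Its argument "plan" is a list of rows, each a list of 7 numbers: the finger opening in mm, from 0 to 87, then the shift along the tool's x, y, z in mm, then the turn, a rotation vector about the tool's x, y, z in rad. A call has 1 to 12 rows; each row shifts and turns the commanded pose from where the row before left it, along the tool's axes as they then stand; what a row does not reach is not made up. A row lasts 1/10 s, in which the tool goes at most 50 mm and 8.59 degrees, less where a joint would pass 70% of its speed; a pose out of reach is approached as far as the arm can. A call is refused whole if a number of a shift passes 50 or a number of a turn 0.15, either way. A call with a gripper value outside its range is refused whole. The fingers move at their own pace and stop on an object; "grip_force" is the grip in N (left out, the last holds). Time passes only in rows, so rows that do not move let the fingers close. It gives the time, the measured TCP pose, the force and the opening at its end, in the units of the state.
- env.get_obs(): the state, without advancing time (a new reading comes with each control period).
- env.read_camera(name): name is "side" or "top" or "wrist"; returns the picture (480x640x3 uint8, red, green, blue); there is no depth.
- env.get_calibration(name): a dict with "fx", "fy", "cx", "cy" (pixels), "extrinsics" (4x4, takes a point from camera to world coordinates). Camera axes: x right, y down, z forward; pixel columns grow to the right and rows downward; lengths in m; the calibration is good to about 2 mm. A picture is of the moment at which its call begins: read the wrist's pose just before it. get_calibration takes no time and is no camera call; for the wrist camera it gives the pose at the moment of the call.
- env.sign_off(): hands the job in, once; it reports no verdict.
Trained networks look in the newest picture that a camera, given by its name, has taken for a name from the list of things; names that differ only in an ending like _2 or _b are one class to them, and where a whole thing is asked for, a point or a joint stands for the part that bears it (a point fixed in the world has none). Each returns a list of dicts, best first, with "confidence" (0 to 1); they miss things now and then, are a little off and sometimes report something else, mostly with a low value. They report only what shows in the picture. A call takes as long as a camera call. They do not tell look-alikes from the thing itself.
- env.regions_of(camera, query): "region" (480x640 bool, what is visible of it) and "rect" ([left, top, right, bottom] in pixels, round what is visible of it).
The state is a dict: "time_s": time; "qpos": joint angles; "joint_velocities": joint speeds; "effort": joint torques, N m; "tool_pos": TCP position; "tool_rot": TCP orientation; "force": force on the tool from outside, world axes, zero at the start; "wrist_torque": the same for the moment, N m; "grip_width": finger opening in m.
Only numpy, scipy, OpenCV 4.12 (cv2) and the standard library are available. Lean on these libraries where they do the work, as an engineer would, in place of code of your own. Each camera call takes 0.05 s, during which the arm holds its last target. There are 200 camera calls.

## Working session

There is one attempt and no reset: what is moved stays moved. The work goes in short steps, Python scripts to look and compute and a tool call to move; the robot and the scene stay as the last step left them, time stands still between calls to the robot, and variables do not carry over. Pictures are saved under pics/ and viewed, about 8 in all and at most 12, crops included, and the job is handed in when it is done.

Besides the shell and the picture viewer there is one more tool, called after "Call:" by a JSON object that holds its "op" and its "data", one argument or row to a line. send_rows: Moves the arm, as the interface text tells. Its arguments: {"type":"object","properties":{"plan":{"type":"array"},"grip_force":{"type":"number"}},"required":["plan"]}

```bash
mkdir -p pics; ls
cat > h.py <<'E'
import numpy as np, cv2
from cell import env
from scipy.spatial.transform import Rotation as R
def snap(c,fn=None):
    im=env.read_camera(c)
    if fn: cv2.imwrite('pics/'+fn,im[:,:,::-1])
    return im
def ray(c,u,v,z,K=None):
    K=K or env.get_calibration(c);E=np.array(K['extrinsics'])
    d=E[:3,:3]@np.array([(u-K['cx'])/K['fx'],(v-K['cy'])/K['fy'],1]);o=E[:3,3]
    return o+d*(z-o[2])/d[2]
def proj(c,P,K=None):
    K=K or env.get_calibration(c);E=np.array(K['extrinsics'])
    p=(np.atleast_2d(P)-E[:3,3])@E[:3,:3]
    return np.c_[K['fx']*p[:,0]/p[:,2]+K['cx'],K['fy']*p[:,1]/p[:,2]+K['cy']]
E
python3 - <<'E'
from h import *
np.set_printoptions(precision=4,suppress=True)
o=env.get_obs();print(o,env.grip_point_offset)
for c in ['top','side']:
    im=snap(c,c+'0.png')
    print(c,env.get_calibration(c))
    for q in ['holder','keeper_grip','rasp','lens','camstand','gallipot_rim','trial_head','mallet_grip']:
        for r in env.regions_of(c,q)[:3]:
            print(q,r['confidence'],np.round(r['rect']),r['region'].sum())
E
```

```text
pics
{'time_s': 0.0, 'qpos': array([75.4073, 18.4386, -4.0166, 83.1754,  1.2939, 78.54  , -3.2611]), 'joint_velocities': array([-0.027 ,  0.0044, -0.0617,  0.0386, -0.0621,  0.0477, -0.0632]), 'effort': array([  0.0013, -49.1285,  -0.4029, -31.2528,  -0.0636,   0.0437,
         0.0002]), 'tool_pos': array([ 0.1724, -0.6261,  0.2215]), 'tool_rot': array([-179.8912,    0.0044,   15.4021]), 'force': array([-0.2028, -0.1719,  0.0842]), 'wrist_torque': array([0.0183, 0.0246, 0.0129]), 'grip_width': 0.08703408249232095} 0.0187
top {'fx': 443.4111440223782, 'fy': 443.4111440223782, 'cx': 320.79693989443535, 'cy': 240.3926406744586, 'extrinsics': array([[ 0.0214, -0.9965,  0.0805,  0.5426],
       [-0.9998, -0.0214,  0.001 ,  0.0688],
       [ 0.0008, -0.0805, -0.9968,  0.9392],
       [ 0.    ,  0.    ,  0.    ,  1.    ]])}
holder 0.65 [419. 215. 495. 336.] 5979
holder 0.55 [331. 212. 390. 287.] 2299
keeper_grip 0.82 [453. 264. 477. 312.] 728
keeper_grip 0.5 [347. 240. 364. 272.] 229
rasp 0.71 [457. 240. 485. 263.] 532
lens 0.61 [195.  94. 239. 164.] 2482
lens 0.17 [315. 316. 353. 353.] 108
[... 221 characters left out ...]
426609, 'cx': 316.4504557484513, 'cy': 243.96810139259324, 'extrinsics': array([[-0.9725, -0.1364,  0.1888,  0.4028],
       [-0.2326,  0.6097, -0.7577,  0.7339],
       [-0.0117, -0.7808, -0.6247,  0.7351],
       [ 0.    ,  0.    ,  0.    ,  1.    ]])}
holder 0.98 [298. 190. 401. 257.] 4590
holder 0.97 [270. 251. 352. 309.] 2732
holder 0.17 [136. 199. 201. 263.] 2396
keeper_grip 0.82 [340. 190. 382. 221.] 570
keeper_grip 0.55 [306. 262. 330. 278.] 245
rasp 0.87 [322. 183. 340. 208.] 317
rasp 0.46 [374. 351. 396. 368.] 284
camstand 0.67 [132. 200. 241. 386.] 6806
gallipot_rim 0.93 [373. 290. 409. 319.] 930
trial_head 0.76 [372. 349. 395. 367.] 324
mallet_grip 0.56 [274. 395. 406. 478.] 2910
```

View pics/top0.png

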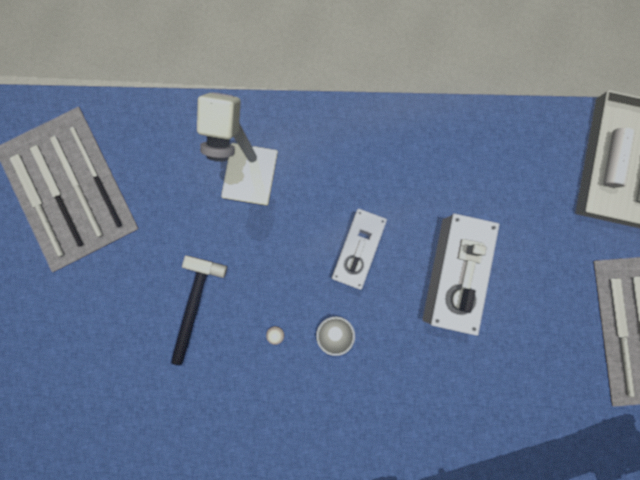

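View pics/side0.png

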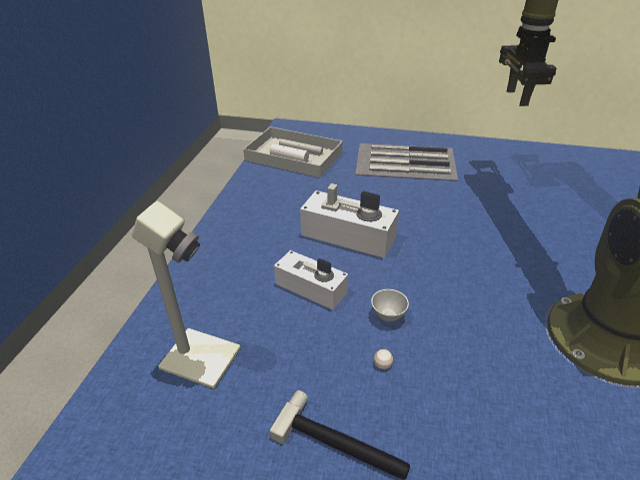

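The top view has two holder-like blocks: a large one at (465,275) carrying the rasp at (472,251) and knob at (463,298), and a small one at (360,250) with an empty slot. The large one fits the description. Next I'll measure it and confirm with a crop.

Run:
```python
from h import *
np.set_printoptions(precision=4,suppress=True)
im=cv2.imread('pics/top0.png')
K=env.get_calibration('top');S=env.get_calibration('side')
def box(m):
    cs,_=cv2.findContours(m.astype(np.uint8),cv2.RETR_EXTERNAL,cv2.CHAIN_APPROX_NONE)
    return max(cs,key=cv2.contourArea).reshape(-1,2)
snap('top')
g=im.min(2)>120   # bright, unsaturated
m=np.zeros(g.shape,bool);m[205:345,415:505]=g[205:345,415:505]
c=box(m);P=np.array([ray('top',u,v,.08,K)[:2] for u,v in c])
r=cv2.minAreaRect((P*1000).astype(np.float32));print('holder top',r,cv2.boxPoints(r))
m[:]=0;m[140:215,215:285]=g[140:215,215:285]
c=box(m);P=np.array([ray('top',u,v,.012,K)[:2] for u,v in c])
r=cv2.minAreaRect((P*1000).astype(np.float32));print('foot',r,cv2.boxPoints(r))
print('corners foot img',cv2.approxPolyDP(c,4,True).reshape(-1,2).tolist())
for n,u,v,z in [('rasp',472,250,.135),('knob',464,298,.13)]: print(n,ray('top',u,v,z,K))
s=cv2.imread('pics/side0.png')
a=cv2.resize(im[80:210,180:290],None,fx=3.5,fy=3.5,interpolation=2)
b=cv2.resize(im[205:345,415:505],None,fx=3.25,fy=3.25,interpolation=2)
d=cv2.resize(s[190:400,120:250],None,fx=2.16,fy=2.16,interpolation=2)
e=cv2.resize(s[175:265,290:410],None,fx=3,fy=3,interpolation=2)
h=np.zeros((460,1100,3),np.uint8)
can=np.zeros((600,800,3),np.uint8)
can[0:455,0:385]=a; can[0:b.shape[0],385:385+b.shape[1]]=b
cv2.imwrite('pics/c1.png',can[:460,:690])
can=np.zeros((600,800,3),np.uint8);can[:d.shape[0],:d.shape[1]]=d;can[:e.shape[0],300:300+e.shape[1]]=e
cv2.imwrite('pics/c2.png',can[:460,:670])
```

```text
holder top ((553.923828125, -210.7539520263672), (93.74393463134766, 223.1172637939453), 78.53870391845703) [[ 435.276  -234.5239]
 [ 653.9442 -278.8586]
 [ 672.5717 -186.984 ]
 [ 453.9035 -142.6493]]
foot ((756.8922119140625, 225.2423095703125), (102.20912170410156, 122.51335906982422), 81.55653381347656) [[688.7957 183.6862]
 [809.9811 165.6971]
 [824.9888 266.7984]
 [703.8033 284.7875]]
corners foot img [[232, 143], [235, 153], [228, 160], [221, 196], [267, 204], [277, 150], [253, 146], [256, 159], [250, 162]]
rasp [ 0.5959 -0.2055  0.135 ]
knob [ 0.5087 -0.1921  0.13  ]
```

View pics/c1.png

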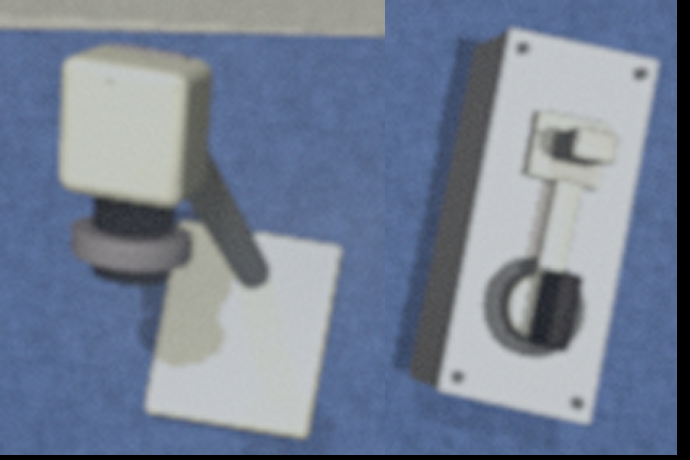

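View pics/c2.png

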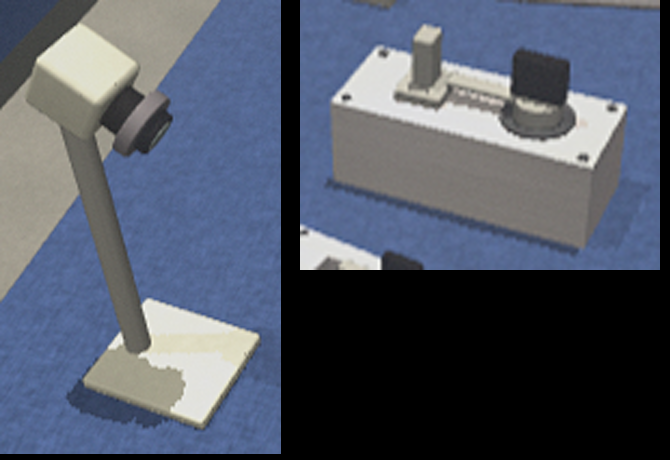

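The crops confirm it: the large block (top crop right) has a white-steel rasp standing in a collar, the tongue over the collar, and a black bar on a hub. The camera leans toward the robot (lens about (194,250) in side). Setting out for above the knob.

Call:
{"op": "send_rows", "data": {
  "plan": [
    [87,36,-27,-8,0,0,0],
    [87,36,-27,-8,0,0,0],
    [87,36,-27,-8,0,0,0],
    [87,36,-27,-8,0,0,0],
    [87,36,-27,-8,0,0,0],
    [87,36,-27,-8,0,0,0],
    [87,36,-27,-8,0,0,0],
    [87,36,-27,-8,0,0,0],
    [87,36,-27,-8,0,0,0],
    [87,36,-27,-8,0,0,0],
    [87,36,-27,-8,0,0,0],
    [87,36,-27,-8,0,0,0]
  ]
}}

```text
time_s: 2.15
tool_pos: [0.5039, -0.198, 0.3192]
tool_rot: [179.9, -0.0, 15.4]
force: [1.3, 0.2, -0.9]
grip_width: 0.0871
```

Call:
{"op": "send_rows", "data": {
  "plan": [
    [87,0,0,0,0,0,-0.15],
    [87,0,0,0,0,0,-0.15],
    [87,0,0,0,0,0,-0.15],
    [87,0,0,0,0,0,-0.15],
    [87,0,0,0,0,0,-0.15],
    [87,0,0,0,0,0,-0.15],
    [87,0,0,0,0,0,-0.15],
    [87,0,0,0,0,0,-0.15],
    [87,0,0,0,0,0,-0.15]
  ]
}}

```text
time_s: 3.05
tool_pos: [0.503, -0.1996, 0.3187]
tool_rot: [180.0, 0.0, 93.1]
force: [-0.2, 0.1, 0.4]
grip_width: 0.0865
```

Run:
```python
from h import *
np.set_printoptions(precision=4,suppress=True)
o=env.get_obs();print(o['time_s'],o['qpos'],o['tool_pos'],o['tool_rot'])
```

```text
3.05 [ 47.9972   5.0035 -31.1348  88.8082   2.6028  86.8944  19.9206] [ 0.503  -0.1996  0.3187] [179.9909   0.0186  93.1019]
```

Call:
{"op": "send_rows", "data": {
  "plan": [
    [87,0,0,0,0,0,-0.15],
    [87,0,0,0,0,0,-0.15],
    [87,0,0,0,0,0,-0.15],
    [87,0,0,0,0,0,-0.15],
    [87,0,0,0,0,0,-0.15],
    [87,0,0,0,0,0,-0.15],
    [87,0,0,0,0,0,-0.15],
    [87,0,0,0,0,0,-0.15],
    [87,0,0,0,0,0,-0.116],
    [87,0,0,0,0,0,0]
  ]
}}

```text
time_s: 4.05
tool_pos: [0.503, -0.1996, 0.3187]
tool_rot: [-180.0, 0.0, 168.2]
force: [0.1, -0.4, -0.6]
grip_width: 0.0873
```

Run:
```python
from h import *
np.set_printoptions(precision=4,suppress=True)
o=env.get_obs();print(o['time_s'],o['qpos'],o['tool_pos'],o['tool_rot'])
K=env.get_calibration('wrist');im=snap('wrist','w1.png');print(K)
for q in ['holder','keeper_grip','rasp']:
    for r in env.regions_of('wrist',q)[:2]:
        ys,xs=np.nonzero(r['region']);rr=cv2.minAreaRect(np.c_[xs,ys].astype(np.float32))
        print(q,r['confidence'],np.round(r['rect']),rr)
# overlay of predicted holder
hc=np.array([.554,-.211,0]);a=np.deg2rad(-11.46)
M=R.from_euler('z',-11.46,degrees=True).as_matrix()
pts=dict(knob=(-.05,0,.138),raspTop=(.045,0,.135),c1=(.11,.045,.08),c2=(.11,-.045,.08),c3=(-.11,.045,.08),c4=(-.11,-.045,.08))
for k,p in pts.items():
    print(k,hc+M@p,proj('wrist',hc+M@p,K))
```

```text
4.05 [ 51.2243   5.2936 -34.6665  88.7082   3.0221  86.928   94.6746] [ 0.503  -0.1996  0.3187] [-179.9895    0.0093  168.1638]
{'fx': 367.18756503820276, 'fy': 367.18756503820276, 'cx': 312.3017714845443, 'cy': 236.6276061712299, 'extrinsics': array([[ 0.2055,  0.9344,  0.2908,  0.4216],
       [ 0.9787, -0.1963, -0.061 , -0.1811],
       [ 0.0001,  0.2972, -0.9548,  0.4797],
       [ 0.    ,  0.    ,  0.    ,  1.    ]])}
holder 0.95 [267. 141. 355. 330.] ((313.0, 235.5), (185.0, 84.0), 90.0)
holder 0.46 [298. 265. 335. 307.] ((313.5, 287.0), (42.0, 37.0), 90.0)
keeper_grip 0.95 [299. 187. 332. 274.] ((313.5, 228.5), (87.0, 37.0), 90.0)
keeper_grip 0.89 [478. 205. 515. 260.] ((494.3470764160156, 230.688232421875), (32.214176177978516, 55.42573547363281), 12.528807640075684)
rasp 0.95 [298. 267. 337. 310.] ((314.0, 287.0), (42.0, 38.0), 90.0)
knob [ 0.505  -0.2011  0.138 ] [[309.8167 216.0228]]
raspTop [ 0.5981 -0.2199  0.135 ] [[310.6555 303.8495]]
c1 [ 0.6707 -0.1888  0.08  ] [[347.6314 329.929 ]]
c2 [ 0.6529 -0.277   0.08  ] [[274.9431 330.378 ]]
c3 [ 0.4551 -0.145   0.08  ] [[352.1154 147.4056]]
c4 [ 0.4373 -0.2332  0.08  ] [[267.2197 148.0153]]
```

View pics/w1.png

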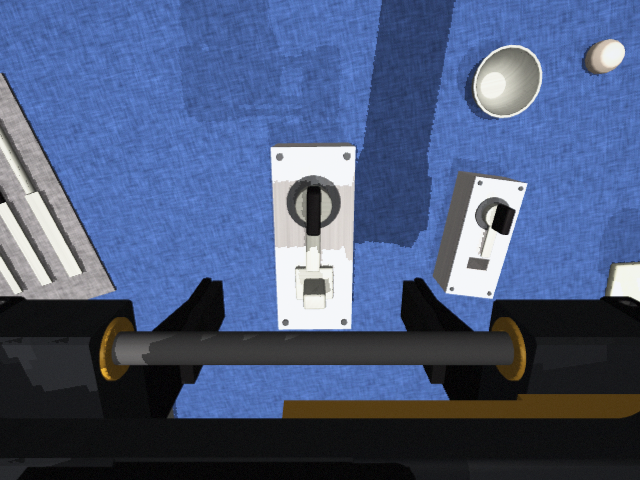

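The wrist view shows the large holder squarely below, with the bar at (313,210), the rasp stub at (314,290) and corners about 3 px off my prediction. Holder centre corrected to (0.553,-0.2075), knob axis (0.504,-0.198). Descending and gripping the bar.

Call:
{"op": "send_rows", "data": {
  "plan": [
    [87,-1,2,40,0,0,-0.006],
    [87,0,0,40,0,0,0],
    [87,0,0,40,0,0,0],
    [87,0,0,40,0,0,0],
    [87,0,0,30,0,0,0],
    [87,0,0,12,0,0,0],
    [87,0,0,7,0,0,0],
    [87,0,0,0,0,0,0]
  ]
}}

```text
time_s: 5.05
tool_pos: [0.5048, -0.1979, 0.1099]
tool_rot: [180.0, 0.0, 168.5]
force: [0.6, 1.0, 0.3]
grip_width: 0.0873
```

Call:
{"op": "send_rows", "data": {
  "plan": [
    [10,0,0,0,0,0,0],
    [10,0,0,0,0,0,0],
    [10,0,0,0,0,0,0],
    [10,0,0,0,0,0,0],
    [10,0,0,0,0,0,0],
    [10,0,0,0,0,0,0],
    [10,0,0,0,0,0,0],
    [10,0,0,0,0,0,0]
  ],
  "grip_force": 25
}}

```text
time_s: 5.85
tool_pos: [0.5044, -0.1978, 0.1095]
tool_rot: [-180.0, -0.0, 168.5]
force: [-0.4, -0.4, -0.1]
grip_width: 0.0311
```

Call:
{"op": "send_rows", "data": {
  "plan": [
    [10,0,0,0,0,0,0],
    [10,0,0,0,0,0,0],
    [10,0,0,0,0,0,0],
    [10,0,0,0,0,0,0],
    [10,0,0,0,0,0,0]
  ]
}}

```text
time_s: 6.35
tool_pos: [0.5043, -0.1989, 0.1095]
tool_rot: [-179.9, 0.0, 168.5]
force: [0.4, -4.3, -1.3]
grip_width: 0.0137
```

Call:
{"op": "send_rows", "data": {
  "plan": [
    [10,0,-1,0,0,0,0.1],
    [10,0,0,0,0,0,0.1],
    [10,0,0,0,0,0,0.1],
    [10,0,0,0,0,0,0.1],
    [10,0,0,0,0,0,0.1],
    [10,0,0,0,0,0,0.1],
    [10,0,0,0,0,0,0.1],
    [10,0,0,0,0,0,0.1],
    [10,0,0,0,0,0,0.1],
    [10,0,0,0,0,0,0.1],
    [10,0,0,0,0,0,0.1],
    [10,0,0,0,0,0,0.1]
  ]
}}

```text
time_s: 7.55
tool_pos: [0.5056, -0.1977, 0.1095]
tool_rot: [179.8, -0.0, 99.6]
force: [3.3, -1.8, -3.3]
grip_width: 0.0139
```

Call:
{"op": "send_rows", "data": {
  "plan": [
    [10,0,0,0,0,0,0.03],
    [10,0,0,0,0,0,0],
    [10,0,0,0,0,0,0]
  ]
}}

```text
time_s: 7.85
tool_pos: [0.5056, -0.1977, 0.1095]
tool_rot: [179.8, -0.0, 98.2]
force: [4.8, -0.1, -3.8]
grip_width: 0.0139
```

Call:
{"op": "send_rows", "data": {
  "plan": [
    [45,0,0,0,0,0,0],
    [45,0,0,0,0,0,0],
    [45,0,0,0,0,0,0],
    [45,0,0,0,0,0,0],
    [45,0,0,-10,0,0,0],
    [60,0,0,-40,0,0,0],
    [87,0,0,-45,0,0,0],
    [87,0,0,-45,0,0,0],
    [87,0,0,-45,0,0,-0.15],
    [87,0,0,0,0,0,-0.15],
    [87,0,0,0,0,0,-0.15],
    [87,0,0,0,0,0,-0.15]
  ]
}}

```text
time_s: 9.05
tool_pos: [0.5043, -0.1988, 0.296]
tool_rot: [180.0, 0.1, 132.8]
force: [-0.5, -0.2, 0.5]
grip_width: 0.0851
```

Call:
{"op": "send_rows", "data": {
  "plan": [
    [87,0,0,0,0,0,-0.15],
    [87,0,0,0,0,0,-0.15],
    [87,0,0,0,0,0,-0.15],
    [87,0,0,0,0,0,-0.15],
    [87,0,0,0,0,0,-0.03],
    [87,-40,0,0,0,0,0],
    [87,0,0,0,0,0,0]
  ]
}}

```text
time_s: 9.75
tool_pos: [0.5456, -0.2072, 0.2928]
tool_rot: [179.9, -0.0, 168.4]
force: [-0.4, -0.2, -0.0]
grip_width: 0.0874
```

Run:
```python
from h import *
np.set_printoptions(precision=4,suppress=True)
o=env.get_obs();print(o['time_s'],o['qpos'],o['tool_pos'],o['tool_rot'])
K=env.get_calibration('wrist');im=snap('wrist','w2.png')
hc=np.array([.5533,-.2075,0])
M=R.from_euler('z',-11.46,degrees=True).as_matrix()
pts=dict(knob=(-.05,0,.138),r1=(.054,.012,.135),r2=(.054,-.012,.135),r3=(.036,.012,.135),r4=(.036,-.012,.135),c1=(.11,.045,.08),c2=(.11,-.045,.08),c3=(-.11,.045,.08),c4=(-.11,-.045,.08))
for k,p in pts.items():
    q=proj('wrist',hc+M@p,K)[0];print(k,q);cv2.circle(im,tuple(int(round(x*16)) for x in q),24,(255,0,0),-1,shift=4)
cr=im[60:320,230:400]
cv2.imwrite('pics/w2c.png',cv2.resize(cr,None,fx=2.3,fy=2.3)[:,:,::-1])
```

```text
9.75 [ 44.5767  11.002  -30.5177  85.6789   5.4496  84.8838  92.4067] [ 0.5456 -0.2072  0.2928] [179.8643  -0.0405 168.3768]
knob [311.5145 172.7658]
r1 [324.6219 282.9162]
r2 [299.2634 283.0209]
r3 [324.7505 265.1907]
r4 [298.9967 265.2951]
c1 [351.6877 307.8867]
c2 [272.3701 308.2226]
c3 [358.2367 101.6169]
c4 [264.2065 101.9319]
```

View pics/w2c.png

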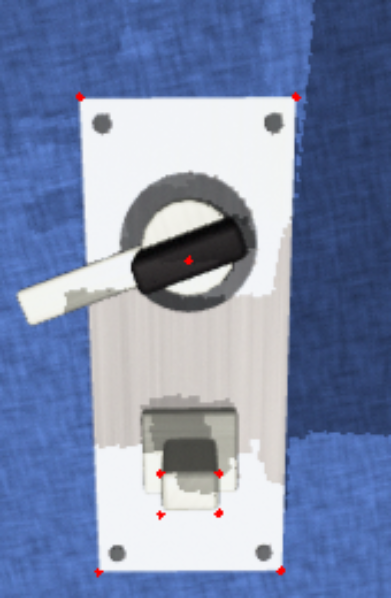

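The crop shows the tongue swung well off the collar (about 70°), with the rasp stub corners matching my prediction (crop (190,490)). Now the rasp.

Call:
{"op": "send_rows", "data": {
  "plan": [
    [87,-27,0,10,0,0,0],
    [87,-26,1,30,0,0,0],
    [87,0,0,40,0,0,0],
    [87,0,0,40,0,0,0],
    [87,0,0,40,0,0,0],
    [87,0,0,25,0,0,0],
    [87,0,0,11,0,0,0],
    [87,0,0,0,0,0,0]
  ]
}}

```text
time_s: 10.6
tool_pos: [0.5944, -0.2163, 0.0978]
tool_rot: [180.0, -0.1, 168.4]
force: [-0.1, -0.4, 0.5]
grip_width: 0.0872
```

Call:
{"op": "send_rows", "data": {
  "plan": [
    [15,0,0,0,0,0,0],
    [15,0,0,0,0,0,0],
    [15,0,0,0,0,0,0],
    [15,0,0,0,0,0,0],
    [15,0,0,0,0,0,0],
    [15,0,0,0,0,0,0],
    [15,0,0,0,0,0,0],
    [15,0,0,0,0,0,0],
    [15,0,0,0,0,0,0],
    [15,0,0,0,0,0,0],
    [15,0,0,0,0,0,0]
  ],
  "grip_force": 40
}}

```text
time_s: 11.7
tool_pos: [0.5955, -0.2166, 0.0985]
tool_rot: [-180.0, -0.0, 168.5]
force: [-0.2, 0.2, 0.1]
grip_width: 0.0236
```

Run:
```python
from h import *
np.set_printoptions(precision=4,suppress=True)
o=env.get_obs();print(o['time_s'],o['tool_pos'],o['tool_rot'],o['force'],o['grip_width'])
# camera: fit lens from networks in both views (ring/tube silhouettes), and camstand frame
yaw=np.deg2rad(-8.44)
K=env.get_calibration('top');S=env.get_calibration('side')
def pm(K):
    E=np.linalg.inv(np.array(K['extrinsics']));return np.array([[K['fx'],0,K['cx']],[0,K['fy'],K['cy']],[0,0,1]])@E[:3]
def tri(a,b):
    X=cv2.triangulatePoints(pm(K),pm(S),np.float64(a).reshape(2,1),np.float64(b).reshape(2,1))[:,0];X=X[:3]/X[3]
    return X,proj('top',X,K)-a,proj('side',X,S)-b
# ring centre and tube front, read off crops
print('ring',tri((180+131/3.5,80+241/3.5),(120+144/2.16,190+124/2.16)))
print('front',tri((180+130/3.5,80+270/3.5),(120+158/2.16,190+131/2.16)))
print('post base top',ray('top',180+258/3.5,80+273/3.5,.012,K))
t=cv2.imread('pics/top0.png');s=cv2.imread('pics/side0.png')
a=cv2.resize(t[85:175,190:260],None,fx=6,fy=6,interpolation=2);b=cv2.resize(s[195:275,125:210],None,fx=4.4,fy=6.75)
b=cv2.resize(s[195:275,130:205],None,fx=5,fy=5,interpolation=2)
c=np.zeros((540,800,3),np.uint8);c[:540,:420]=a;c[:400,420:795]=b;cv2.imwrite('pics/lens.png',c)
```

```text
11.7 [ 0.5955 -0.2166  0.0985] [-179.9868   -0.0065  168.4875] [-0.2495  0.1508  0.1357] 0.02360897861536389
ring (array([0.7321, 0.2297, 0.2773]), array([[0.0633, 0.2183]]), array([[-0.1898, -0.0407]]))
front (array([0.721 , 0.2308, 0.2736]), array([[-0.0726, -0.2536]]), array([[0.2216, 0.0447]]))
post base top [0.7903 0.2163 0.012 ]
```

View pics/lens.png

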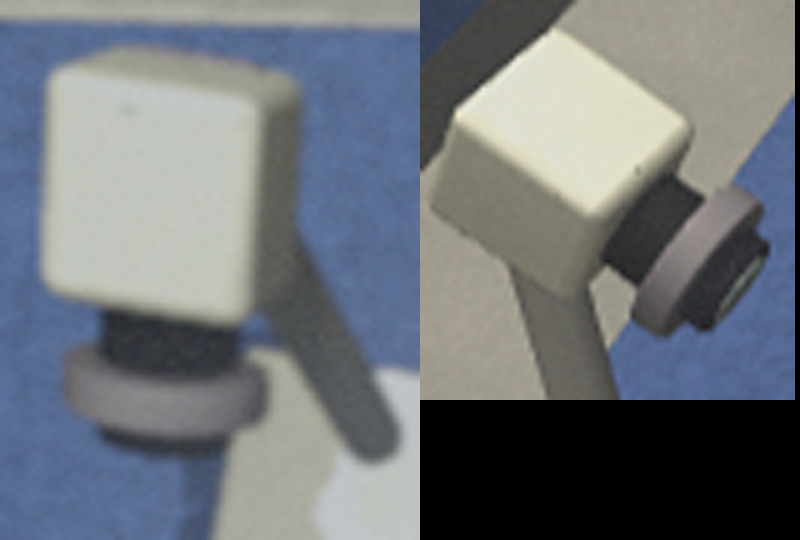

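Call:
{"op": "send_rows", "data": {
  "plan": [
    [15,0,0,-5,0,0,0],
    [15,0,0,-15,0,0,0],
    [15,0,0,-25,0,0,0],
    [15,0,0,-30,0,0,0],
    [15,0,0,-35,0,0,0],
    [15,0,0,-40,0,0,0],
    [15,0,0,-30,0,0,0],
    [15,0,0,-20,0,0,0],
    [15,0,0,0,0,0,0],
    [15,0,0,0,0,0,0]
  ]
}}

```text
time_s: 12.7
tool_pos: [0.5955, -0.2161, 0.2986]
tool_rot: [-180.0, 0.0, 168.5]
force: [-0.3, 0.2, -2.5]
grip_width: 0.0241
```

```bash
cat > t.py <<'E'
from h import *
np.set_printoptions(precision=4,suppress=True)
from scipy.optimize import least_squares
im=cv2.imread('pics/top0.png');K=env.get_calibration('top');S=env.get_calibration('side')
def axes(yaw):
    c,s=np.cos(np.deg2rad(yaw)),np.sin(np.deg2rad(yaw));q=np.sqrt(3)/2
    return np.array([c*q,s*q,.5]),np.array([-s,c,0]),np.array([-.5*c,-.5*s,q])
def target(C,yaw,off):   # off: rasp mid in tool frame
    x,y,z=axes(yaw);Rt=np.c_[-x,y,-z];return C-.15*x-Rt@off,Rt
if __name__=='__main__':
    g=(im.min(2)>110).astype(np.uint8)
    def edge(p,q):  # subpixel edge pts along p->q via gradient across
        p,q=np.float64(p),np.float64(q);d=(q-p)/np.linalg.norm(q-p);n=np.array([-d[1],d[0]]);G=im[:,:,2].astype(np.float32);out=[]
        for t in np.linspace(.12,.88,25):
            b=p+t*(q-p);ss=np.arange(-5,5.01,.25);pp=(b+ss[:,None]*n).astype(np.float32)
            v=cv2.remap(G,pp[:,0],pp[:,1],1).ravel();k=np.abs(np.gradient(cv2.GaussianBlur(v[:,None],(1,7),0).ravel())).argmax();out.append(pp[k])
        W=np.array([ray('top',u,v,.012,K)[:2] for u,v in out]);vx,vy,x0,y0=cv2.fitLine((W*1000).astype(np.float32),cv2.DIST_HUBER,0,.01,.01).ravel()
        return np.rad2deg(np.arctan2(vy,vx)),x0,y0
    print('near',edge((221,196),(267,204)));print('right',edge((268,203),(277,151)));print('left',edge((221,195),(228,160)))
    for yaw in(-6,-8.4):
        zl=axes(yaw)[2]
        f=lambda C:np.r_[proj('side',C,S)[0]-(194.6,251),proj('top',C+.017*zl,K)[0]-(217.7,160.3)]
        r=least_squares(f,[.72,.23,.27],x_scale=.01);print(yaw,r.x,r.fun)
    o=env.get_obs();print(o['time_s'],o['tool_pos'],o['tool_rot'],o['force'],o['grip_width'],o['qpos'])
E
python3 t.py
```

```text
near (np.float32(81.79901), np.float32(697.0585), np.float32(234.1229))
right (np.float32(-8.225547), np.float32(748.77875), np.float32(175.30447))
left (np.float32(-8.683419), np.float32(752.49835), np.float32(276.5514))
-6 [0.7216 0.2263 0.2692] [ 0.12    0.0235 -0.0333 -0.1156]
-8.4 [0.7217 0.226  0.2689] [ 0.1678  0.0329 -0.0465 -0.1616]
12.7 [ 0.5955 -0.2161  0.2986] [-179.9902    0.0173  168.5152] [-0.288   0.1667 -2.4957] 0.02414378695548869 [ 41.3508  17.4899 -30.7135  77.8638   8.8516  86.9969  89.8649]
```

```bash
cat > go.py <<'E'
from t import *
import sys
C=np.array([.7217,.228,.269]);YAW=-8.3;OFF=np.array([-.0015,0,.0285])
if __name__=='__main__':
    p,Rt=target(C,YAW,OFF);o=env.get_obs()
    Rc=R.from_euler('xyz',o['tool_rot'],degrees=True)
    print(o['time_s'],'tgt',p,'rpy',R.from_matrix(Rt).as_euler('xyz',degrees=True),'rotvec tool',(Rc.inv()*R.from_matrix(Rt)).as_rotvec())
    print('shift tool mm',Rc.inv().apply(p-o['tool_pos'])*1000, 'world',(p-o['tool_pos'])*1000,o['qpos'])
E
python3 go.py
```

```text
12.7 tgt [0.5778 0.249  0.2179] rpy [180.   30.  171.7] rotvec tool [-0.0147 -0.5232 -0.0543]
shift tool mm [109.9914 452.2805  80.5894] world [-17.7151 465.1066 -80.6995] [ 41.3508  17.4899 -30.7135  77.8638   8.8516  86.9969  89.8649]
```

Call:
{"op": "send_rows", "data": {
  "plan": [
    [15,4,18,0,0,0,0],
    [15,9,36,0,0,0,0],
    [15,9,40,0,0,0,0],
    [15,10,42,0,0,0,0],
    [15,10,42,0,0,0,0],
    [15,10,42,0,0,0,0],
    [15,10,42,0,0,0,0],
    [15,10,42,0,0,0,0],
    [15,10,42,0,0,0,0],
    [15,10,42,0,0,0,0],
    [15,10,40,0,0,0,0],
    [15,8,24,0,0,0,0]
  ]
}}

```text
time_s: 13.9
tool_pos: [0.5746, 0.2541, 0.2969]
tool_rot: [179.9, -0.2, 168.8]
force: [-1.0, -0.1, -3.1]
grip_width: 0.0235
```

Call:
{"op": "send_rows", "data": {
  "plan": [
    [15,0,0,0,0,-0.065,0],
    [15,0,0,0,0,-0.065,0],
    [15,0,0,0,0,-0.065,0],
    [15,0,0,0,0,-0.065,0],
    [15,0,0,0,0,-0.065,0],
    [15,0,0,0,0,-0.065,0],
    [15,0,0,0,0,-0.065,0],
    [15,0,0,0,0,-0.065,0],
    [15,0,0,0,0,0,-0.05],
    [15,0,0,0,0,0,0]
  ]
}}

```text
time_s: 14.9
tool_pos: [0.5753, 0.2495, 0.2963]
tool_rot: [-178.2, 29.6, 172.0]
force: [0.2, -0.4, -2.6]
grip_width: 0.0235
```

```bash
python3 go.py
```

```text
14.9 tgt [0.5778 0.249  0.2179] rpy [180.   30.  171.7] rotvec tool [-0.0284 -0.0072  0.0044]
shift tool mm [36.5376  2.0281 69.3308] world [  2.4283  -0.4568 -78.3566] [  7.792   -0.5545 -45.8389 101.7086  25.0829  60.9806  34.5263]
```

Call:
{"op": "send_rows", "data": {
  "plan": [
    [15,6,0,12,-0.03,-0.007,0.004],
    [15,9,1,18,0,0,0],
    [15,9,1,17,0,0,0],
    [15,7,0,13,0,0,0],
    [15,5,0,9,0,0,0],
    [15,0,0,0,0,0,0],
    [15,0,0,0,0,0,0]
  ]
}}

```text
time_s: 15.6
tool_pos: [0.5817, 0.2501, 0.2211]
tool_rot: [179.8, 30.2, 171.5]
force: [-0.3, 0.3, -3.0]
grip_width: 0.0233
```

```bash
python3 go.py
python3 - <<'E'
from h import *
np.set_printoptions(precision=2,suppress=True)
t=snap('top','top2.png').copy();s=snap('side','side2.png').copy();w=snap('wrist')
from go import *
o=env.get_obs();Rc=R.from_euler('xyz',o['tool_rot'],degrees=True)
# predicted rasp corners from the tool pose
mid=o['tool_pos']+Rc.apply(OFF)
L=lambda x,y,z:mid+Rc.apply([x,y,-z])
pts=[L(x,y,z) for z in(.010,.020) for x in(-.02,.02) for y in(-.022,.022)]+[L(0,0,-.065),L(0,0,.065)]
x,y,z=axes(YAW);ax=[C-d*x for d in(0,.05,.1,.15)]
for im,c in((t,'top'),(s,'side')):
    for P,col in((pts,(255,0,0)),(ax,(0,255,0))):
        for q in proj(c,np.array(P)): cv2.circle(im,tuple(int(round(v*16)) for v in q),10,col,-1,shift=4)
a=cv2.resize(t[90:210,175:275],None,fx=4,fy=4,interpolation=2);b=cv2.resize(s[195:315,130:230],None,fx=4,fy=4,interpolation=2)
cv2.imwrite('pics/chk.png',np.hstack([a,b])[:,:,::-1])
E
```

```text
15.6 tgt [0.5778 0.249  0.2179] rpy [180.   30.  171.7] rotvec tool [ 0.0026  0.0029 -0.0026]
shift tool mm [ 4.8334 -1.6983  0.815 ] world [-3.9745 -1.1216 -3.1393] [  7.606    2.3114 -45.9104 108.5707  29.658   51.6515  28.6865]
```

View pics/chk.png

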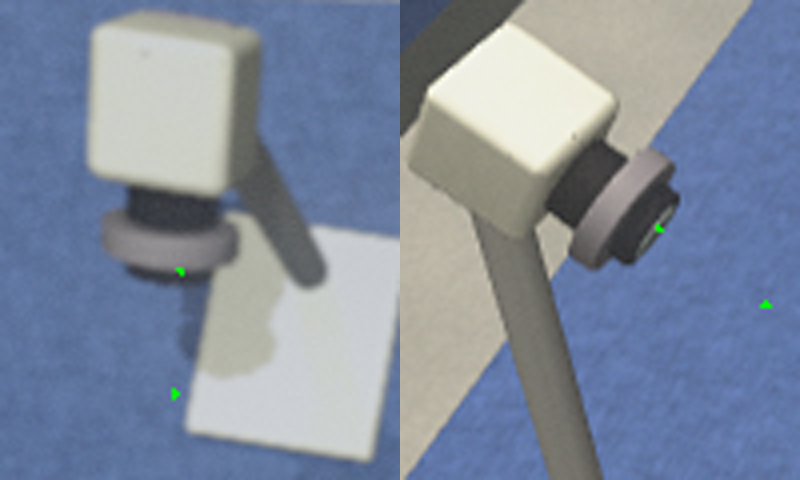

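```bash
cat > chk.py <<'E'
import sys
from go import *
o=env.get_obs();Rc=R.from_euler('xyz',o['tool_rot'],degrees=True)
t=snap('top').copy();s=snap('side').copy()
mid=o['tool_pos']+Rc.apply(OFF)
L=lambda x,y,z:mid+Rc.apply([x,y,-z])
pts=[L(x,y,z) for z in(.010,.020) for x in(-.02,.02) for y in(-.022,.022)]+[L(0,0,-.065),L(0,0,.065)]
x,y,z=axes(YAW);ax=[C-d*x for d in(0,.05,.1,.15)]
for im,c in((t,'top'),(s,'side')):
    for P,col in((pts,(255,0,0)),(ax,(0,255,0))):
        Q=proj(c,np.array(P));print(c,Q.min(0),Q.max(0))
        for q in Q: cv2.circle(im,tuple(int(round(v*16)) for v in q),10,col,-1,shift=4)
f=dict(fx=4,fy=4,interpolation=2)
cv2.imwrite(sys.argv[1],np.hstack([cv2.resize(t[130:280,160:260],None,**f),cv2.resize(s[215:365,170:270],None,**f)])[:,:,::-1])
E
python3 chk.py pics/chk2.png
```

```text
top [197.0869 225.5806] [226.1853 259.0554]
top [215.5067 157.2428] [219.5717 243.789 ]
side [255.2745 283.2805] [292.777 325.437]
side [194.1994 251.8032] [274.139  308.3003]
```

View pics/chk2.png

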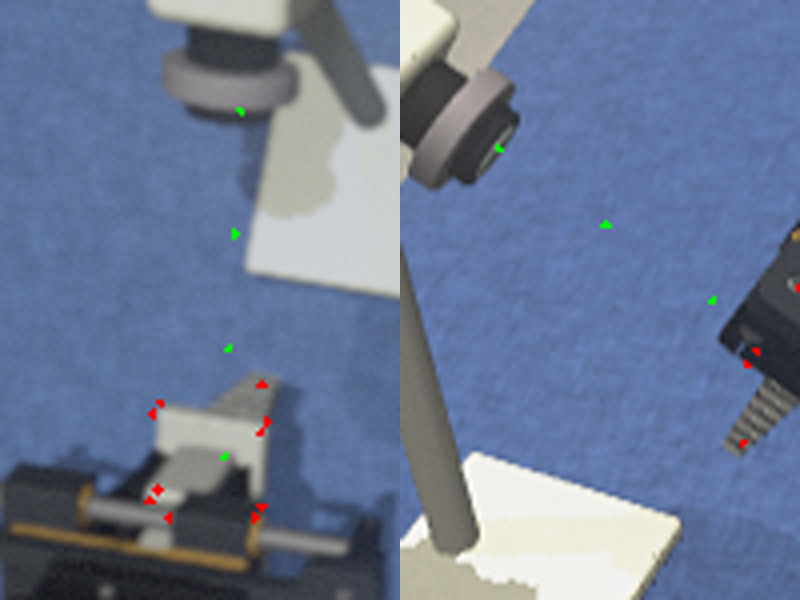

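Rasp held in front of the lens; the predicted tip is a few px from the seen one in side (733,452 crop vs 743,443). One enlarged look, including the wrist view.

Run:
```python
from go import *
o=env.get_obs();Rc=R.from_euler('xyz',o['tool_rot'],degrees=True)
mid=o['tool_pos']+Rc.apply(OFF)
t=snap('top');s=snap('side');K2=env.get_calibration('wrist');w=snap('wrist')
tip=mid-Rc.apply([0,0,-.065]);tip=mid+Rc.apply([0,0,.065])
for c in('top','side','wrist'): print(c,proj(c,tip)[0])
print(tip)
f=dict(interpolation=cv2.INTER_CUBIC)
a=cv2.resize(t[218:268,195:235],(400,500),**f);b=cv2.resize(s[295:335,245:285],(400,400),**f)
b=np.vstack([b,np.zeros((100,400,3),np.uint8)])
cv2.imwrite('pics/z.png',np.hstack([a,b])[:,:,::-1])
cv2.imwrite('pics/w3.png',w[:,:,::-1])
```

```text
top [225.0268 225.7039]
side [255.4357 325.494 ]
wrist [310.8218 245.0525]
[0.6299 0.2434 0.1417]
```

View pics/z.png

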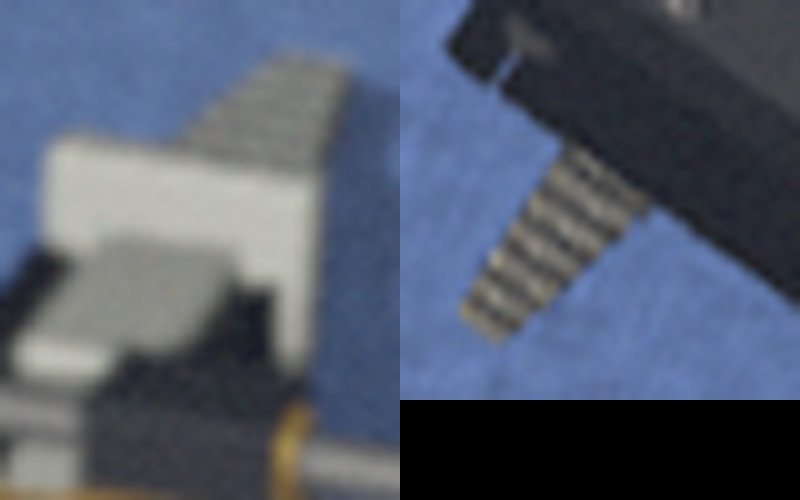

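View pics/w3.png

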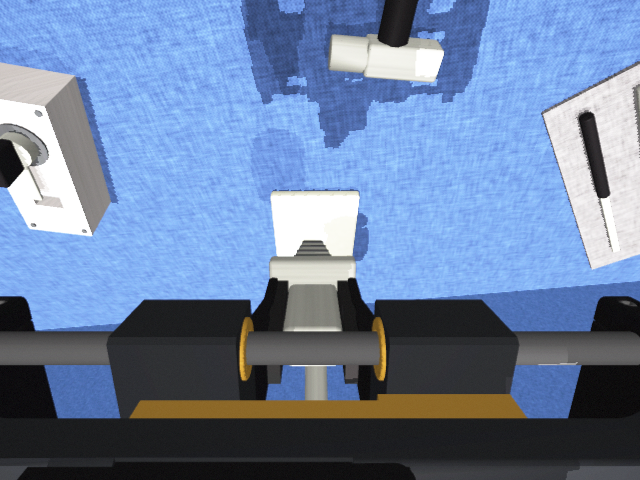

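Wrist view shows the rasp centred at column 313, aligned with the stand's foot and post at 315. Once its thickness is counted, the tip agrees with the prediction in top and wrist, and side is about 2 px off. A small back-off of 6 mm from the lens is left.

Call:
{"op": "send_rows", "data": {
  "plan": [
    [15,3,0,0,0,0,0],
    [15,3,0,0,0.002,0.003,0],
    [15,0,0,0,0,0,0],
    [15,0,0,0,0,0,0],
    [15,0,0,0,0,0,0],
    [15,0,0,0,0,0,0],
    [15,0,0,0,0,0,0],
    [15,0,0,0,0,0,0]
  ]
}}

```text
time_s: 16.8
tool_pos: [0.5765, 0.2506, 0.2178]
tool_rot: [179.9, 30.0, 171.5]
force: [-0.4, -0.2, -2.4]
grip_width: 0.0234
```

```bash
python3 go.py; python3 chk.py pics/chk3.png
python3 - <<'E'
from h import *
t=snap('top');o=env.get_obs();print(o['joint_velocities'],o['grip_width'],o['force'])
cv2.imwrite('pics/f.png',np.hstack([cv2.resize(cv2.imread('pics/chk3.png'),(640,480)) ,]))
a=cv2.imread('pics/chk3.png')[:, :400];b=cv2.resize(t[205:345,400:500],(400,560),interpolation=2)[:,:,::-1]
cv2.imwrite('pics/f.png',np.hstack([a[:560],b]))
E
```

```text
16.8 tgt [0.5778 0.249  0.2179] rpy [180.   30.  171.7] rotvec tool [ 0.0002 -0.0003 -0.0024]
shift tool mm [-1.3964 -1.3784  0.6003] world [ 1.2914 -1.5847  0.1761] [  7.4751   2.0413 -46.067  109.1013  29.5421  51.6616  28.3189]
top [197.4581 229.1622] [226.4231 262.5986]
top [215.5067 157.2428] [219.5717 243.789 ]
side [258.9971 286.0032] [296.4004 327.9591]
side [194.1994 251.8032] [274.139  308.3003]
[-0.11939106 -0.01403442  0.07282354 -0.01747788  0.03900952 -0.0257026
 -0.02251419] 0.023401032845894353 [ 0.30117085  1.47833195 -2.22259202]
```

View pics/f.png

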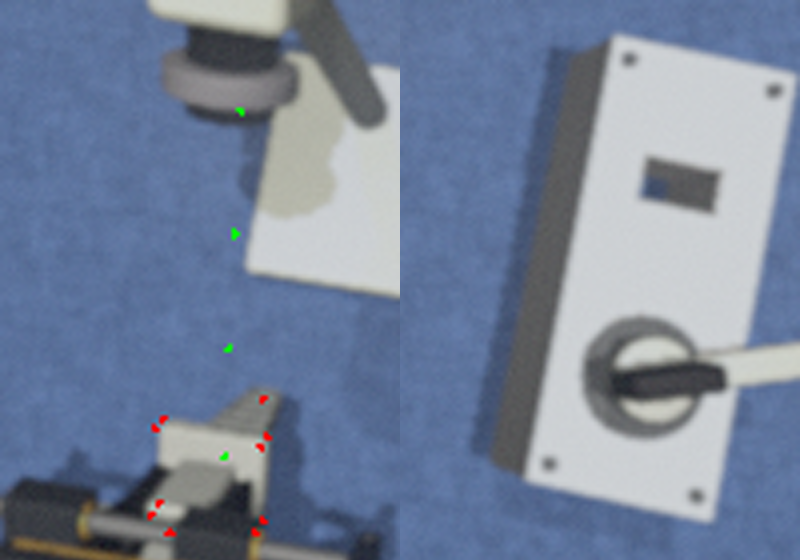

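The last picture shows the well empty, the tongue swung clear, and the rasp steady on the lens axis. Handing in.

```bash
python3 -c "
from cell import env
print(env.sign_off())"
```

```text
the job is handed in; nothing more can be done
None
```

I handed the job in with the rasp held in front of the inspection camera. The clock stood at about 17 s when I handed in, out of the 67 s allowed, and no verdict was reported.

**What I did:** I gripped the larger holder's knob and turned it about 70° (1.23 rad) clockwise, past the detent, then let go. I then gripped the rasp's stub at 40 N, drew it straight up and held it tip down, leaning 30°, a broad face to the lens.

**What the last checks showed:**
- **Keeper:** the tongue still lies clear of the well, and the well is empty.
- **Pose:** the measured tool pose is within about 2 mm and 0.2° of the pose I worked out. The rasp is held steadily (grip width 23.4 mm, side forces under 2 N).
- **Disagreements:** the top and wrist pictures matched the predicted rasp position. The side picture was about 2 px (3 mm) off, so I stayed a little further back as a compromise. My estimates of the lens's sideways position also differed by up to 4 mm, and I settled in between.
- **Bystanders:** nothing else was touched as far as the forces and pictures showed. I did not measure the bystanders again at the end.

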